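Click the day-colour wheel on to red

ROBOT

A 6-joint arm with a two-finger parallel gripper is mounted at the origin on a cart in front of the work surface, level with it; the furniture and walls round the work are solid. World frame = base frame: x ahead of the robot, y to its left, z up, the work surface at z = 0. Lengths are in m, angles in degrees, forces in N, time in s.
With the tool pointing down it reaches from about 0.25 to 0.725 m from the base axis. Payload 9.7 kg.
Tool frame: the origin (TCP) lies at the centre of the arm's flange, where the gripper is bolted on; the fingertips stand 173 mm ahead of it and the grasp point (between the pads) lies 155 mm ahead of it; z points along the fingers, y is the line along which they close (so a half turn about z gives the same grasp; the last joint's range is limited). The gripper opens to 85 mm and grips with 20 to 120 N. Pads are 22 mm wide; open, the fingers measure 114 mm over their backs; the gripper's body (76 mm by 85 mm) begins 54 mm behind the grasp point. The pads swing forward as they close: fully open they stand 13 mm farther back than shut.
Start: joints at [-72.078, 4.979, 10.078, 95.1, 0, 90], TCP at [0.169, -0.523, 0.405] pointing down, gripper open.
Joint ranges: [-179.16, 179.16], [-48.56, 103.87], [-65.8, 70.77], [-126.05, 130.52], [-82.76, 87.17], [-180, 180]. Speed limits (degrees/s): [127.2, 127.2, 147.25, 180, 180, 180].

INTERFACE

Orientations are given as [roll, pitch, yaw] about the fixed x, y, z axes, in that order (R = Rz(yaw) Ry(pitch) Rx(roll)).
In Python, from workcell import monitor, camera, get_calibration, bot gives the robot as it stands.
- The arm moves only by the tool carry_out, never from a script. Its argument "targets" is text: rows parted by semicolons, each of 7 numbers parted by spaces: the shift along the tool's x, y, z in units of 0.04 m (1.0 is 0.04 m), then the turn, a rotation vector about the tool's x, y, z in units of 0.1 rad (1.0 is 0.1 rad), then the opening, from -1 (shut) to 1 (fully open), so that 0 is half open. A call has exactly 8 rows; each row shifts and turns the commanded pose from where the row before left it, along the tool's axes as they then stand; what a row does not reach is not made up. A row lasts 1/12 s, in which the tool goes at most 41.7 mm and 7.16 degrees, less where a joint would pass 70% of its speed; a pose out of reach is approached as far as the arm can. A call with a number of a shift or a turn outside -1 to 1 is refused whole. A call with a gripper value outside its range is refused whole. The fingers move at their own pace and stop on an object; "newtons" is the grip in N (left out, the last holds). Time passes only in rows, so rows that do not move let the fingers close, or fill a call up. It gives the time, the measured TCP pose, the force, the opening and the grip force at its end, in the units of the state.
- monitor.get_obs(): the state, without advancing time (a new reading comes with each control period).
- camera(name): name is "scene" or "top"; returns the picture (480x640x3 uint8, red, green, blue); there is no depth.
- get_calibration(name): a dict with "fx", "fy", "cx", "cy" (pixels), "D" ([k1, k2, p1, p2, k3] as OpenCV has them; the pictures are not rectified), "view" (4x4, takes a point from world to camera coordinates). Camera axes: x right, y down, z forward; pixel columns grow to the right and rows downward; lengths in m; the calibration is good to about 2 mm. A picture is of the moment at which its call begins. get_calibration takes no time and is no camera call.
- bot.job_done(): hands the job in; it is judged then, once.
The state is a dict: "time": time; "q": joint angles; "qd": joint speeds; "joint_efforts": joint torques, N m; "ee_pos": TCP position; "tcp_rot": TCP orientation; "wrist_force": force on the tool from outside, world axes, zero at the start; "torque": the same for the moment, N m; "opening": finger opening in m; "grasp_force": force on a finger pad.
Only numpy, scipy, OpenCV 4.12 (cv2) and the standard library are available. Lean on these libraries where they do the work, as an engineer would, in place of code of your own. Each camera call takes 0.05 s, during which the arm holds its last target. There are 200 camera calls.

TASK

The day-colour wheel on the counter tells the staff which label colour to use. With a fingertip, flick the lobes of its front edge so that it turns counter-clockwise as seen from above, click by click, until the red dot has clicked in at the white pointer, and do not run on past it. Do not pick up, tip or shove the stand, leave everything else on the counter alone, and take the hand away at the end.

Things in the scene. Friction and masses are not known exactly. Their poses are not given: they have to be found in the camera images.
- dial_stand: grey weighted stand of the wheel, loose on rubber feet, about 1.7 kg; it stays put while pushed with under 4 N. Origin at counter level under the wheel's vertical axis; +x points to the hood and pointer at the rear, +y left, z up; turned up to 0.5 rad. Foot plate 12 mm high, x -64 to +92 mm, 105 mm wide; pedestal radius 42 mm up to z 43 mm. The wheel's front and sides are open from above.
- wheel_hub (a point): centre of the top face of the black wheel, 58 mm above the counter. The wheel is a disc of radius 47 mm, 12 mm thick, with seven radial lobes on its edge, 10 mm wide, round-ended, out to radius 67 mm. At each click one lobe points at the pointer and a gap faces straight to the front (stand -x). Gaps are about 40 mm wide at radius 60 mm and, outside the pedestal, open down to the foot plate.
- day_wheel (a joint): wheel angle, rad, growing counter-clockwise from above; 0: red at the pointer. Seven clicks a turn: a spring detent holds it at multiples of 2 pi/7 = 0.8976. It starts 2, 3 or 4 clicks short of red (-1.795, -2.693 or -3.590). Pushing a lobe's end sideways takes 1 to 2 N; past half a click (25.7 deg) from rest the wheel snaps on the rest of the click by itself; let go earlier, it snaps back.
- red_dot (a point): centre of the red dot, 32 mm from the wheel's axis, turns with the wheel. A coloured dot 23 mm across lies inward of each lobe; counter-clockwise from above: red, white, green, yellow, dark blue, purple, light blue.
- pointer_tip (a point): tip of the white triangular pointer in front of the hood, 43 mm from the wheel's axis (stand +x), 75 mm above the counter. Hood and rear post: stand x +51 to +90 mm, y -32 to +32 mm, up to z 77 mm, over the rear edge of the wheel.
- lotion_bottle: white lotion bottle with a teal lower part, 45 mm wide, 145 mm tall, loose; origin at the centre of its underside
- stamp: small stamp with a turned red-brown handle on a wooden block, 24x34x74 mm, loose; origin at the centre of its underside
- pudding: cup of pudding with a green topping, 78 mm wide, 75 mm tall, loose; origin at the centre of its underside
- order_pad: white order pad lying flat, 142x92x16 mm, loose; origin at the centre of its underside
- pen: black pen lying flat, 136 mm long, 10 mm thick, loose; origin at the centre of its underside

How it is judged (in metres and radians):
At the end, for the whole second after the job is handed in: The wheel rests clicked in with red at the pointer (joint within 0.15 rad of 0, not turning); the stand is upright on the counter within 30 mm of where it began (value of joint day_wheel between -0.15 and 0.15 rad and velocity of joint day_wheel between -0.1 and 0.1 rad/s and distance of dial_stand from where it was at the start of the episode below 0.03 m and angle between dial_stand's own z axis and vertical below 0.05 rad and height (world z) of dial_stand below 0.005 m); the robot touches nothing.
It fails at once if the wheel runs on past red to the next click (value of joint day_wheel above 0.55 rad).
It fails at once if the wheel is turned back below the earliest starting colour (value of joint day_wheel below -4.129 rad).
It fails at once if the stand is lifted 10 mm, tipped, or shoved 30 mm (height (world z) of dial_stand above 0.01 m or angle between dial_stand's own z axis and vertical above 0.2 rad or distance of dial_stand from where it was at the start of the episode above 0.03 m).
It fails at once if a bystander (lotion bottle, stamp, pudding, order pad or pen) is moved 20 mm or picked up (distance of any of lotion_bottle, stamp, pudding, order_pad, pen from where it was at the start of the episode above 0.02 m).
It also fails if it takes over 58 s, if anything falls off the work surface, if the arm or the gripper's body presses on something with over 40 N, if the wrist force passes 120 N, or if a joint passes its speed limit or range.

## Working session

There is one attempt and no reset: what is moved stays moved. The work goes in short steps, Python scripts to look and compute and a tool call to move; the robot and the scene stay as the last step left them, time stands still between calls to the robot, and variables do not carry over. Pictures are saved under pics/ and viewed, at most 10 in all, crops included, and the job is handed in when it is done.

Besides the shell and the picture viewer there is one more tool, called after "Request:" in YAML: its name, and indented under it one key for each argument. carry_out: Moves the arm, as the interface text tells. Shifts and turns lie within -1 to 1; 1 stands for 0.04 m of shift or 0.1 rad of turn. Its arguments: {"type":"object","properties":{"targets":{"type":"string"},"newtons":{"type":"number"}},"required":["targets"]}

```bash
mkdir -p pics
python3 - <<'E'
from workcell import monitor, camera, get_calibration
import cv2
for n in("scene","top"):
    im=camera(n); cv2.imwrite(f"pics/{n}0.png",im[:,:,::-1]); c=get_calibration(n); print({k:c[k] for k in c})
o=monitor.get_obs(); print(o)
E
```

```text
{'fx': 518.2765914285072, 'fy': 518.2765914285072, 'cx': 323.3159507166698, 'cy': 244.47139574862072, 'D': array([-0.05896419,  0.        ,  0.        ,  0.        ,  0.        ]), 'view': array([[ 0.87217709, -0.48918894,  0.00113936, -0.44202205],
       [-0.20342899, -0.36481061, -0.90858674,  0.15602852],
       [ 0.44488623,  0.79221676, -0.41769468,  1.10981864],
       [ 0.        ,  0.        ,  0.        ,  1.        ]])}
{'fx': 510.1507564542914, 'fy': 510.1507564542914, 'cx': 320.7526476678414, 'cy': 240.14669817277306, 'D': array([-0.1172968,  0.       ,  0.       ,  0.       ,  0.       ]), 'view': array([[ 0.02712419, -0.9994991 ,  0.01630411, -0.05431963],
       [-0.9929733 , -0.02881935, -0.11477571,  0.53066924],
       [ 0.1151881 , -0.01307635, -0.99325763,  1.09096706],
       [ 0.        ,  0.        ,  0.        ,  1.        ]])}
{'time': 0.1, 'q': array([-7.20788669e+01,  5.00772175e+00,  1.00399541e+01,  9.50988498e+01,
        1.44643986e-03,  8.99998721e+01]), 'qd': array([ 0.09771643, -0.11795061,  0.08885043,  0.01143985, -0.02378192,
        0.03121343]), 'joint_efforts': array([ 8.56959614e-04, -5.21562123e+01,  4.65652263e+01,  1.59653270e-02,
        3.43007730e-05,  2.00024436e-05]), 'ee_pos': array([ 0.16924392, -0.52332007,  0.40406462]), 'tcp_rot': array([-1.79933382e+02, -1.44658765e-03,  1.79212594e+01]), 'wrist_force': array([-1.20003966,  0.00339731, -1.05994066]), 'torque': array([ 0.07143483, -0.02919112, -0.03618511]), 'grasp_force': 0.0, 'opening': 0.08535119665362083}
```

View pics/scene0.png

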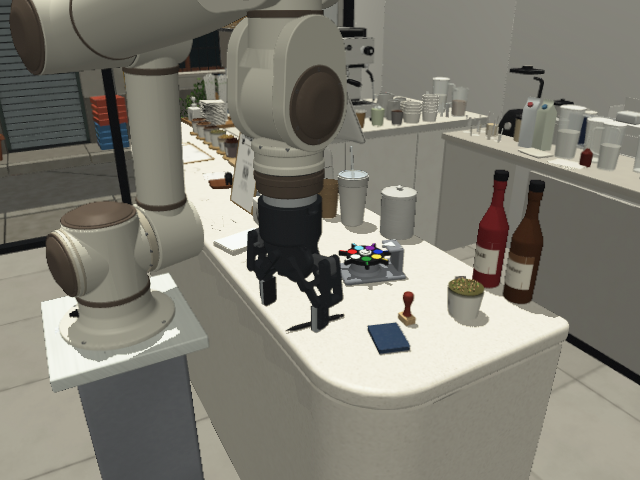

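View pics/top0.png

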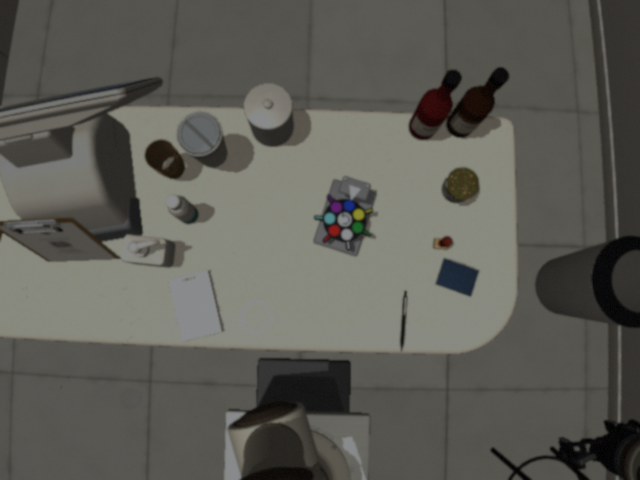

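The top view shows the wheel's hub at about (344,219), the pointer at (353,192), the dark blue dot (349,206) at the pointer and the red dot at (335,230). That is 4 clicks short of red. Next I measure the positions.

```bash
cat > h.py <<'E'
import numpy as np, cv2
from workcell import monitor, camera, get_calibration
def ray(n,uv,z):
    c=get_calibration(n);K=np.array([[c['fx'],0,c['cx']],[0,c['fy'],c['cy']],[0,0,1]])
    p=cv2.undistortPoints(np.array([[uv]],float),K,c['D'])[0,0];V=c['view'];R=V[:3,:3];t=V[:3,3]
    o=-R.T@t;d=R.T@np.array([*p,1]);return o+d*(z-o[2])/d[2]
def proj(n,P):
    c=get_calibration(n);K=np.array([[c['fx'],0,c['cx']],[0,c['fy'],c['cy']],[0,0,1]]);V=c['view']
    return cv2.projectPoints(np.array([P],float),cv2.Rodrigues(V[:3,:3])[0],V[:3,3],K,c['D'])[0][0,0]
H=dict(red=(0,8),yellow=(22,38),green=(45,75),light=(83,98),blue=(108,128),purple=(135,160))
def dots(im,box,n):
    x0,y0,x1,y1=box;hsv=cv2.cvtColor(im[y0:y1,x0:x1],cv2.COLOR_RGB2HSV);out={}
    for k,(a,b) in H.items():
        m=cv2.inRange(hsv,(a,110,60),(b,255,255));N,L,S,C=cv2.connectedComponentsWithStats(m)
        if N<2: continue
        i=1+np.argmax(S[1:,4]);out[k]=(S[i,4],C[i]+[x0,y0],ray(n,C[i]+[x0,y0],.058))
    return out
def wheel(im=None,show=True):
    im=camera("top") if im is None else im
    d=dots(im,(300,170,390,265),"top")
    P=np.array([[*v[2][:2],1] for v in d.values()])
    s=np.linalg.lstsq(np.c_[2*P[:,:2],P[:,2]],(P[:,:2]**2).sum(1),rcond=None)[0];hub=s[:2]
    if show:
        for k,v in d.items():
            r=v[2][:2]-hub;print(k,v[0],v[1].round(1),"r %.4f ang %.1f"%(np.hypot(*r),np.degrees(np.arctan2(r[1],r[0]))))
        print("hub",hub.round(4))
    return d,hub
E
python3 - <<'E'
from h import *
im=cv2.imread("pics/top0.png")[:,:,::-1].copy()
d,hub=wheel(im)
cv2.imwrite("pics/crop.png",cv2.resize(im[165:270,295:395,::-1],None,fx=5.5,fy=5.5,interpolation=cv2.INTER_CUBIC))
s=cv2.imread("pics/scene0.png")[:,:,::-1].copy()
print({k:(v[0],v[1].round(1),v[2].round(4)) for k,v in dots(s,(335,235,400,270),"scene").items()})
for uv in((184,205),(460,185),(440,243),(405,320),(195,305)): print(uv,ray("top",uv,0).round(3))
E
```

```text
red 144 [332.8 231.2] r 0.0359 ang 134.4
yellow 143 [359.7 213.5] r 0.0351 ang -64.6
green 98 [357. 227.] r 0.0302 ang -118.9
light 2 [333.  214.5] r 0.0284 ang 66.7
blue 114 [348.7 205.3] r 0.0332 ang -13.0
purple 103 [335.8 206.9] r 0.0346 ang 35.9
hub [ 0.5741 -0.09  ]
{'red': (np.int32(42), array([351.7, 251.1]), array([ 0.549 , -0.0675,  0.058 ])), 'yellow': (np.int32(58), array([377.3, 256.5]), array([ 0.5866, -0.1235,  0.058 ])), 'green': (np.int32(48), array([366.1, 258.8]), array([ 0.5562, -0.1206,  0.058 ])), 'light': (np.int32(36), array([357.8, 247.1]), array([ 0.5748, -0.0554,  0.058 ])), 'blue': (np.int32(42), array([377.3, 251.1]), array([ 0.604 , -0.0985,  0.058 ])), 'purple': (np.int32(39), array([370.1, 247. ]), array([ 0.602 , -0.0698,  0.058 ]))}
(184, 205) [0.607 0.275 0.   ]
(460, 185) [ 0.674 -0.36   0.   ]
(440, 243) [ 0.537 -0.312  0.   ]
(405, 320) [ 0.361 -0.233  0.   ]
(195, 305) [0.381 0.238 0.   ]
```

View pics/crop.png

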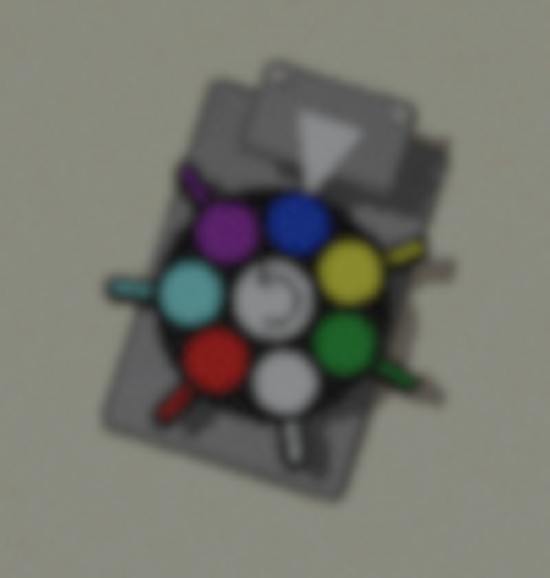

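The crop confirms dark blue at the pointer tip, at crop (313,195). The gap between the red lobe (170,410) and the white lobe (292,455) faces the front. The finger goes into that gap and pushes the white lobe to the right.

Run:
```python
from h import *
f=lambda p:((np.array(p)+.5)/5.5-.5+[295,165])
D=[(298,224),(228,232),(191,294),(216,359),(285,382),(345,342),(351,271)]
P=np.array([ray("top",f(p),.058)[:2] for p in D]);hub=P.mean(0);r=P-hub
a=np.degrees(np.arctan2(r[:,1],r[:,0])); print(hub.round(4),np.hypot(*r.T).round(4))
y=np.array([(v+180)%360-180 for v in a-np.arange(7)*360/7]);yaw=y.mean();print("yaw",y.round(1),yaw)
tip=ray("top",f((313,195)),.075)[:2]-hub;print("tip",np.hypot(*tip),np.degrees(np.arctan2(tip[1],tip[0])))
print("hub in scene",proj("scene",[*hub,.058]))
c,s=np.cos(np.radians(yaw)),np.sin(np.radians(yaw));ex=np.array([c,s]);ey=np.array([-s,c])
for ph in(180,190,220):
    t=np.radians(ph);print(ph,(hub+.066*(np.cos(t)*ex+np.sin(t)*ey)).round(4))
F=hub-.066*ex;d=F-monitor.get_obs()['ee_pos'][:2]
w=np.radians(17.92);tx=np.array([np.cos(w),np.sin(w)]);ty=np.array([np.sin(w),-np.cos(w)])
print("tool shift now",d@tx/.04,d@ty/.04)
```

```text
[ 0.5758 -0.0887] [0.0321 0.0325 0.0325 0.0325 0.0326 0.0325 0.0328]
yaw [-16.4 -16.7 -15.6 -17.  -16.5 -16.  -15.9] -16.299028753565374
tip 0.04144747559699804 -18.996934115067763
hub in scene [365.53738662 252.0252116 ]
180 [ 0.5125 -0.0701]
190 [ 0.5102 -0.0814]
220 [ 0.5154 -0.1152]
tool shift now 11.65015870715073 -8.139718691769009
```

Request:
carry_out:
  targets: "0.73 -0.51 0 0 0 0 -1;0.73 -0.51 0 0 0 0 -1;0.73 -0.51 0 0 0 0 -1;0.73 -0.51 0 0 0 0 -1;0.73 -0.51 0 0 0 0 -1;0.73 -0.51 0 0 0 0 -1;0.73 -0.51 0 0 0 0 -1;0.73 -0.51 0 0 0 0 -1"
  newtons: 20

```text
time: 0.77
ee_pos: [0.3419, -0.2946, 0.4045]
tcp_rot: [-180.0, 0.0, 17.9]
wrist_force: [-0.2, -0.3, 0.0]
opening: -0.0
grasp_force: 0.0
```

Request:
carry_out:
  targets: "0.73 -0.51 0 0 0 0 -1;0.73 -0.51 0 0 0 0 -1;0.73 -0.51 0 0 0 0 -1;0.73 -0.51 0 0 0 0 -1;0.73 -0.51 0 0 0 0 -1;0.73 -0.51 0 0 0 0 -1;0.73 -0.51 0 0 0 0 -1;0.73 -0.51 0 0 0 0 -1"

```text
time: 1.43
ee_pos: [0.5141, -0.0672, 0.4044]
tcp_rot: [-180.0, 0.0, 17.9]
wrist_force: [0.5, -0.8, -0.3]
opening: -0.0004
grasp_force: 0.0
```

Request:
carry_out:
  targets: "0 0 0.2 0 0 -1 -1;0 0 0.4 0 0 -1 -1;0 0 0.4 0 0 -1 -1;0 0 0.4 0 0 -1 -1;0 0 0.4 0 0 -1 -1;0 0 0.4 0 0 -1 -1;0 0 0.4 0 0 -1 -1;0 0 0 0 0 -1 -1"

```text
time: 2.1
ee_pos: [0.5126, -0.0689, 0.297]
tcp_rot: [-179.7, 0.1, 64.0]
wrist_force: [0.5, -0.2, -0.6]
opening: -0.0001
grasp_force: 0.0
```

Request:
carry_out:
  targets: "0 0 0 0 0 -1 -1;0 0 0 0 0 -0.7 -1;0 0 0 0 0 0 -1;0 0 0 0 0 0 -1;0 0 0 0 0 0 -1;0 0 0 0 0 0 -1;0 0 0 0 0 0 -1;0 0 0 0 0 0 -1"

```text
time: 2.77
ee_pos: [0.5133, -0.069, 0.3007]
tcp_rot: [180.0, -0.0, 73.5]
wrist_force: [0.5, -0.2, 0.2]
opening: -0.0003
grasp_force: 0.0
```

Request:
carry_out:
  targets: "0 0 0.5 0 0 0 -1;0 0 0.5 0 0 0 -1;0 0 0.4 0 0 0 -1;0 0 0 0 0 0 -1;0 0 0 0 0 0 -1;0 0 0 0 0 0 -1;0 0 0 0 0 0 -1;0 0 0 0 0 0 -1"

```text
time: 3.43
ee_pos: [0.5137, -0.069, 0.2459]
tcp_rot: [179.9, -0.0, 73.5]
wrist_force: [0.1, 0.2, 0.1]
opening: -0.0
grasp_force: 0.0
```

Run:
```python
from h import *
a=camera("scene")[200:300,310:440];b=camera("top")[170:270,280:410]
cv2.imwrite("pics/c1.png",cv2.resize(np.vstack([a,b])[:,:,::-1],None,fx=3,fy=3,interpolation=cv2.INTER_CUBIC))
p=monitor.get_obs()['ee_pos'];print(p,proj("scene",p-[0,0,.173]))
```

```text
[ 0.51353805 -0.06900904  0.24547854] [339.73774692 248.97106563]
```

View pics/c1.png

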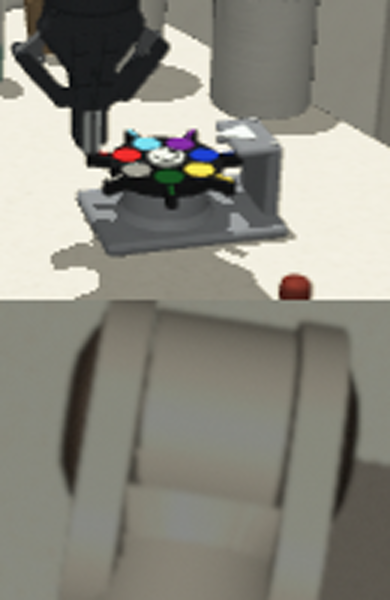

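The shut fingertip bottom appears at about crop (90,147), full-image (340,249), which matches the projection. I descend into the gap and start the arc push.

Request:
carry_out:
  targets: "0 0 0.3 0 0 0 -1;0 0 0.3 0 0 0 -1;0 0 0.3 0 0 0 -1;0 0 0 0 0 0 -1;0 0 0 0 0 0 -1;0 0 0 0 0 0 -1;0 0 0 0 0 0 -1;0 0 0 0 0 0 -1"

```text
time: 4.2
ee_pos: [0.5135, -0.069, 0.2092]
tcp_rot: [179.9, -0.0, 73.5]
wrist_force: [0.1, 0.3, 0.1]
opening: -0.0002
grasp_force: 0.0
```

Request:
carry_out:
  targets: "-0.083 0.002 0 0 0 -0.5 -1;-0.083 0.002 0 0 0 -0.5 -1;-0.083 0.002 0 0 0 -0.5 -1;-0.083 0.002 0 0 0 -0.5 -1;-0.083 0.002 0 0 0 -0.5 -1;-0.083 0.002 0 0 0 -0.5 -1;-0.083 0.002 0 0 0 -0.5 -1;-0.083 0.002 0 0 0 -0.5 -1"

```text
time: 4.87
ee_pos: [0.5111, -0.0954, 0.2092]
tcp_rot: [180.0, -0.0, 96.6]
wrist_force: [-0.5, 1.1, -0.3]
opening: 0.0002
grasp_force: 0.4
```

```bash
cat > look.py <<'E'
import sys
from h import *
im=camera("scene")[220:290,325:425]
cv2.imwrite(f"pics/{sys.argv[1]}.png",cv2.resize(im[:,:,::-1],None,fx=6,fy=6,interpolation=cv2.INTER_CUBIC))
hub=np.array([0.5758,-0.0887])
for k,v in dots(camera("scene"),(335,235,400,270),"scene").items():
    r=v[2][:2]-hub;print(k,v[0],"r %.4f stand ang %.1f"%(np.hypot(*r),np.degrees(np.arctan2(r[1],r[0]))+16.4))
o=monitor.get_obs();d=o['ee_pos'][:2]-hub;print(o['time'],o['ee_pos'],o['wrist_force'],"finger r %.4f phi %.1f"%(np.hypot(*d),(np.degrees(np.arctan2(d[1],d[0]))+16.4)%360),o['tcp_rot'])
E
python3 look.py p1
```

```text
red 23 r 0.0303 stand ang 173.0
yellow 55 r 0.0359 stand ang -44.2
green 35 r 0.0355 stand ang -93.6
light 15 r 0.0261 stand ang 115.2
blue 44 r 0.0308 stand ang 8.9
purple 38 r 0.0317 stand ang 64.8
4.9667 [ 0.51108008 -0.09552321  0.2090996 ] [0.08154012 0.93766757 0.26711626] finger r 0.0651 phi 202.4 [1.79966797e+02 9.14595803e-03 9.64464922e+01]
```

Request:
carry_out:
  targets: "-0.083 0.002 0 0 0 -0.5 -1;-0.083 0.002 0 0 0 -0.5 -1;-0.083 0.002 0 0 0 -0.5 -1;-0.083 0.002 0 0 0 -0.5 -1;-0.083 0.002 0 0 0 -0.5 -1;-0.05 0.001 0 0 0 -0.3 -1;0 0 0 0 0 0 -1;0 0 0 0 0 0 -1"

```text
time: 5.63
ee_pos: [0.5157, -0.1131, 0.2089]
tcp_rot: [180.0, 0.0, 112.3]
wrist_force: [0.0, -0.3, -0.5]
opening: -0.0004
grasp_force: 0.0
```

```bash
python3 look.py p2
```

```text
yellow 45 r 0.0311 stand ang -26.7
green 37 r 0.0331 stand ang -76.3
blue 42 r 0.0319 stand ang 28.7
purple 21 r 0.0304 stand ang 77.5
5.7333 [ 0.51562978 -0.11306981  0.20880159] [-0.20345019  1.24699316 -0.28719727] finger r 0.0649 phi 218.4 [1.79991732e+02 4.86510424e-03 1.12367999e+02]
```

View pics/p2.png

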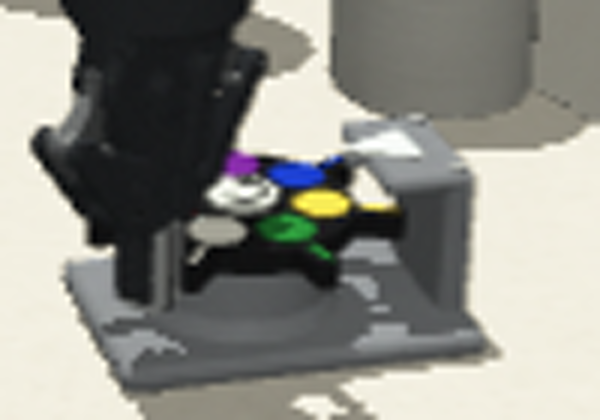

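The white lobe is in contact with the finger and the wheel has turned about 27°, with no snap yet. I push a little further.

Request:
carry_out:
  targets: "-0.05 0.001 0 0 0 -0.3 -1;-0.05 0.001 0 0 0 -0.3 -1;0 0 0 0 0 0 -1;0 0 0 0 0 0 -1;0 0 0 0 0 0 -1;0 0 0 0 0 0 -1;0 0 0 0 0 0 -1;0 0 0 0 0 0 -1"

```text
time: 6.4
ee_pos: [0.5173, -0.1168, 0.2087]
tcp_rot: [180.0, 0.0, 115.9]
wrist_force: [0.2, -0.7, -0.3]
opening: 0.0004
grasp_force: 0.0
```

```bash
python3 look.py p3
```

```text
red 12 r 0.0321 stand ang -140.3
yellow 43 r 0.0296 stand ang -3.1
green 41 r 0.0325 stand ang -55.0
blue 41 r 0.0328 stand ang 52.8
purple 1 r 0.0238 stand ang 88.3
6.5 [ 0.51726204 -0.11685152  0.20868213] [-0.00544608  0.40852425 -0.35461984] finger r 0.0650 phi 222.1 [1.79999702e+02 2.97603512e-04 1.15885568e+02]
```

Snapped: yellow is now at the pointer. I lift, return along the arc, then descend.

Request:
carry_out:
  targets: "0 0 -0.3 0 0 0 -1;0 0 -0.3 0 0 0 -1;0 0 -0.3 0 0 0 -1;0 0 0 0 0 0 -1;0.165 0.008 0 0 0 1 -1;0.165 0.008 0 0 0 1 -1;0.165 0.008 0 0 0 1 -1;0.165 0.008 0 0 0 1 -1"

```text
time: 7.17
ee_pos: [0.5106, -0.0912, 0.2451]
tcp_rot: [180.0, 0.0, 92.7]
wrist_force: [0.5, -0.1, -0.2]
opening: 0.0002
grasp_force: 0.0
```

Request:
carry_out:
  targets: "0.165 0.008 0 0 0 1 -1;0.165 0.008 0 0 0 1 -1;0.165 0.008 0 0 0 1 -1;0.066 0.001 0 0 0 0.4 -1;0 0 0 0 0 0 -1;0 0 0 0 0 0 -1;0 0 0 0 0 0 -1;0 0 0 0 0 0 -1"

```text
time: 7.83
ee_pos: [0.5133, -0.0694, 0.2448]
tcp_rot: [180.0, 0.0, 73.6]
wrist_force: [-0.5, -0.3, -0.3]
opening: 0.0
grasp_force: 0.0
```

```bash
python3 look.py p4
```

```text
red 49 r 0.0380 stand ang -153.3
yellow 43 r 0.0296 stand ang -3.1
green 42 r 0.0324 stand ang -55.5
light 37 r 0.0347 stand ang 159.5
blue 41 r 0.0328 stand ang 52.8
purple 37 r 0.0338 stand ang 107.2
7.9333 [ 0.51323869 -0.06944216  0.24473417] [-0.22389977 -0.51723354 -0.03538717] finger r 0.0655 phi 179.3 [1.79996196e+02 8.72250414e-04 7.35200650e+01]
```

View pics/p4.png

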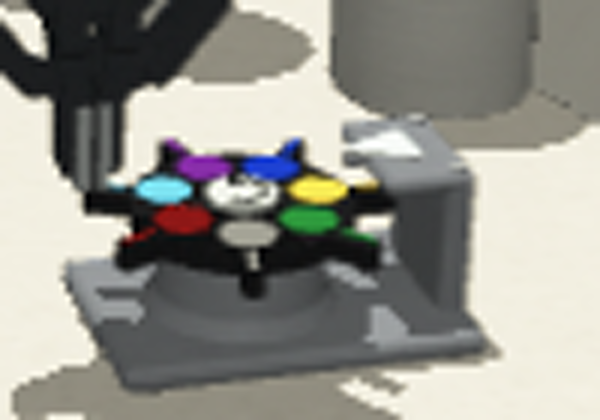

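One click done: yellow (318,190) is at the pointer and the stand has not moved. Second click next.

Request:
carry_out:
  targets: "0 0 0.3 0 0 0 -1;0 0 0.3 0 0 0 -1;0 0 0.3 0 0 0 -1;0 0 0 0 0 0 -1;0 0 0 0 0 0 -1;-0.083 0.002 0 0 0 -0.5 -1;-0.083 0.002 0 0 0 -0.5 -1;-0.083 0.002 0 0 0 -0.5 -1"

```text
time: 8.6
ee_pos: [0.5113, -0.079, 0.2091]
tcp_rot: [180.0, 0.0, 82.2]
wrist_force: [0.9, -0.2, -0.2]
opening: 0.0003
grasp_force: 0.0
```

Request:
carry_out:
  targets: "-0.083 0.002 0 0 0 -0.5 -1;-0.083 0.002 0 0 0 -0.5 -1;-0.083 0.002 0 0 0 -0.5 -1;-0.083 0.002 0 0 0 -0.5 -1;-0.083 0.002 0 0 0 -0.5 -1;-0.083 0.002 0 0 0 -0.5 -1;-0.083 0.002 0 0 0 -0.5 -1;-0.083 0.002 0 0 0 -0.5 -1"

```text
time: 9.27
ee_pos: [0.5129, -0.1055, 0.2091]
tcp_rot: [180.0, 0.0, 105.2]
wrist_force: [-0.8, 0.4, 0.1]
opening: 0.0001
grasp_force: 0.2
```

Request:
carry_out:
  targets: "-0.083 0.002 0 0 0 -0.5 -1;-0.083 0.002 0 0 0 -0.5 -1;-0.066 0.002 0 0 0 -0.4 -1;-0.066 0.002 0 0 0 -0.4 -1;-0.016 0 0 0 0 -0.1 -1;0 0 0 0 0 0 -1;0 0 0 0 0 0 -1;0 0 0 0 0 0 -1"

```text
time: 9.93
ee_pos: [0.5172, -0.1169, 0.2088]
tcp_rot: [180.0, 0.0, 115.8]
wrist_force: [-0.5, 0.5, -0.2]
opening: -0.0
grasp_force: 0.0
```

```bash
python3 look.py p5
```

```text
red 48 r 0.0376 stand ang -105.1
yellow 41 r 0.0328 stand ang 52.8
green 36 r 0.0298 stand ang -4.2
light 11 r 0.0316 stand ang -141.2
blue 1 r 0.0238 stand ang 88.3
10.0333 [ 0.51716136 -0.11691845  0.20873686] [0.35562978 0.82966459 0.05066637] finger r 0.0651 phi 222.1 [ 1.79997823e+02 -2.27892508e-04  1.15874827e+02]
```

Green is at the pointer. Third click next.

Request:
carry_out:
  targets: "0 0 -0.3 0 0 0 -1;0 0 -0.3 0 0 0 -1;0 0 -0.3 0 0 0 -1;0 0 0 0 0 0 -1;0.165 0.008 0 0 0 1 -1;0.165 0.008 0 0 0 1 -1;0.165 0.008 0 0 0 1 -1;0.165 0.008 0 0 0 1 -1"

```text
time: 10.7
ee_pos: [0.5105, -0.0914, 0.2451]
tcp_rot: [180.0, 0.0, 92.7]
wrist_force: [0.3, 0.3, -1.1]
opening: 0.0003
grasp_force: 0.0
```

Request:
carry_out:
  targets: "0.165 0.008 0 0 0 1 -1;0.165 0.008 0 0 0 1 -1;0.165 0.008 0 0 0 1 -1;0.066 0.001 0 0 0 0.4 -1;0 0 0 0 0 0 -1;0 0 0 0 0 0 -1;0 0 0 0 0 0 -1;0 0 0 0 0 0 -1"

```text
time: 11.37
ee_pos: [0.5132, -0.0697, 0.2448]
tcp_rot: [180.0, 0.0, 73.5]
wrist_force: [-0.4, 0.3, 0.1]
opening: 0.0001
grasp_force: 0.0
```

```bash
python3 look.py p6
```

```text
red 45 r 0.0374 stand ang -105.4
yellow 41 r 0.0328 stand ang 52.8
green 36 r 0.0298 stand ang -4.2
light 48 r 0.0392 stand ang -152.1
blue 41 r 0.0339 stand ang 108.1
purple 38 r 0.0338 stand ang 157.2
11.4667 [ 0.51316936 -0.06962065  0.24474096] [-0.9429359   0.55227132  0.00293793] finger r 0.0655 phi 179.5 [1.79995351e+02 1.39750316e-03 7.35180771e+01]
```

Request:
carry_out:
  targets: "0 0 0.3 0 0 0 -1;0 0 0.3 0 0 0 -1;0 0 0.3 0 0 0 -1;0 0 0 0 0 0 -1;0 0 0 0 0 0 -1;-0.083 0.002 0 0 0 -0.5 -1;-0.083 0.002 0 0 0 -0.5 -1;-0.083 0.002 0 0 0 -0.5 -1"

```text
time: 12.13
ee_pos: [0.5112, -0.0792, 0.2091]
tcp_rot: [180.0, 0.0, 82.2]
wrist_force: [0.1, 0.2, 0.3]
opening: 0.0
grasp_force: 0.0
```

Request:
carry_out:
  targets: "-0.083 0.002 0 0 0 -0.5 -1;-0.083 0.002 0 0 0 -0.5 -1;-0.083 0.002 0 0 0 -0.5 -1;-0.083 0.002 0 0 0 -0.5 -1;-0.083 0.002 0 0 0 -0.5 -1;-0.083 0.002 0 0 0 -0.5 -1;-0.083 0.002 0 0 0 -0.5 -1;-0.083 0.002 0 0 0 -0.5 -1"

```text
time: 12.8
ee_pos: [0.5128, -0.1056, 0.2091]
tcp_rot: [180.0, 0.0, 105.2]
wrist_force: [-0.3, -0.0, 0.6]
opening: -0.0
grasp_force: 0.2
```

Request:
carry_out:
  targets: "-0.083 0.002 0 0 0 -0.5 -1;-0.083 0.002 0 0 0 -0.5 -1;-0.066 0.002 0 0 0 -0.4 -1;-0.066 0.002 0 0 0 -0.4 -1;-0.016 0 0 0 0 -0.1 -1;0 0 0 0 0 0 -1;0 0 0 0 0 0 -1;0 0 0 0 0 0 -1"

```text
time: 13.47
ee_pos: [0.5171, -0.1171, 0.2088]
tcp_rot: [180.0, 0.0, 115.9]
wrist_force: [-0.4, 0.2, -0.4]
opening: -0.0003
grasp_force: 0.0
```

```bash
python3 look.py p7
```

```text
red 55 r 0.0364 stand ang -56.0
green 38 r 0.0318 stand ang 52.2
light 48 r 0.0381 stand ang -105.4
purple 9 r 0.0313 stand ang -142.5
13.5667 [ 0.51709426 -0.1171077   0.20874462] [-0.2180783   0.35351965  0.06168379] finger r 0.0652 phi 222.2 [1.79997768e+02 2.36150411e-03 1.15873063e+02]
```

White is at the pointer and red is one click short. Last click next.

Request:
carry_out:
  targets: "0 0 -0.3 0 0 0 -1;0 0 -0.3 0 0 0 -1;0 0 -0.3 0 0 0 -1;0 0 0 0 0 0 -1;0.165 0.008 0 0 0 1 -1;0.165 0.008 0 0 0 1 -1;0.165 0.008 0 0 0 1 -1;0.165 0.008 0 0 0 1 -1"

```text
time: 14.23
ee_pos: [0.5105, -0.0916, 0.2452]
tcp_rot: [180.0, 0.0, 92.7]
wrist_force: [0.6, 0.9, 0.1]
opening: -0.0
grasp_force: 0.0
```

Request:
carry_out:
  targets: "0.165 0.008 0 0 0 1 -1;0.165 0.008 0 0 0 1 -1;0.165 0.008 0 0 0 1 -1;0.066 0.001 0 0 0 0.4 -1;0 0 0 0 0 0 -1;0 0 0 0 0 0 -1;0 0 0 0 0 0 -1;0 0 0 0 0 0 -1"

```text
time: 14.9
ee_pos: [0.5131, -0.0698, 0.2448]
tcp_rot: [180.0, 0.0, 73.5]
wrist_force: [0.5, -0.3, -0.4]
opening: -0.0002
grasp_force: 0.0
```

```bash
python3 look.py p8
```

```text
red 56 r 0.0369 stand ang -56.0
yellow 44 r 0.0345 stand ang 108.3
green 38 r 0.0318 stand ang 52.2
light 48 r 0.0382 stand ang -105.5
blue 40 r 0.0342 stand ang 158.0
purple 37 r 0.0345 stand ang -153.5
15.0 [ 0.51309632 -0.06978192  0.24471342] [-1.40574404 -0.61702181 -0.25175999] finger r 0.0655 phi 179.6 [1.79998750e+02 1.11099026e-03 7.35181394e+01]
```

View pics/p8.png

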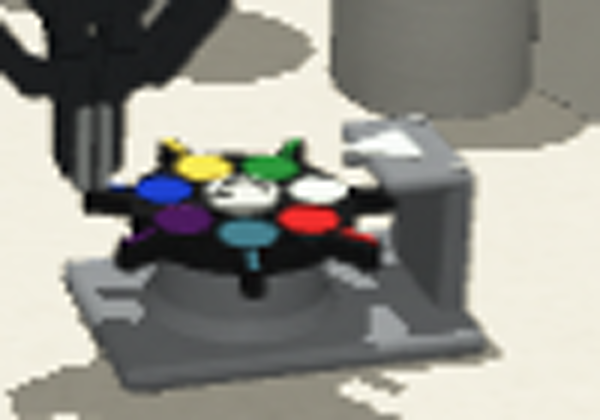

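White (318,188) is at the pointer and red (308,218) comes next, so exactly one more click is needed.

Request:
carry_out:
  targets: "0 0 0.3 0 0 0 -1;0 0 0.3 0 0 0 -1;0 0 0.3 0 0 0 -1;0 0 0 0 0 0 -1;0 0 0 0 0 0 -1;-0.083 0.002 0 0 0 -0.5 -1;-0.083 0.002 0 0 0 -0.5 -1;-0.083 0.002 0 0 0 -0.5 -1"

```text
time: 15.67
ee_pos: [0.5111, -0.0794, 0.2091]
tcp_rot: [180.0, -0.0, 82.2]
wrist_force: [0.5, -0.2, -0.5]
opening: 0.0002
grasp_force: 0.0
```

Request:
carry_out:
  targets: "-0.083 0.002 0 0 0 -0.5 -1;-0.083 0.002 0 0 0 -0.5 -1;-0.083 0.002 0 0 0 -0.5 -1;-0.083 0.002 0 0 0 -0.5 -1;-0.083 0.002 0 0 0 -0.5 -1;-0.083 0.002 0 0 0 -0.5 -1;-0.083 0.002 0 0 0 -0.5 -1;-0.083 0.002 0 0 0 -0.5 -1"

```text
time: 16.33
ee_pos: [0.5127, -0.1058, 0.2091]
tcp_rot: [180.0, 0.0, 105.2]
wrist_force: [-0.8, -0.4, 0.0]
opening: -0.0002
grasp_force: 0.2
```

Request:
carry_out:
  targets: "-0.083 0.002 0 0 0 -0.5 -1;-0.083 0.002 0 0 0 -0.5 -1;-0.066 0.002 0 0 0 -0.4 -1;-0.066 0.002 0 0 0 -0.4 -1;-0.016 0 0 0 0 -0.1 -1;0 0 0 0 0 0 -1;0 0 0 0 0 0 -1;0 0 0 0 0 0 -1"

```text
time: 17.0
ee_pos: [0.517, -0.1173, 0.2088]
tcp_rot: [180.0, 0.0, 115.9]
wrist_force: [1.1, 0.6, 0.8]
opening: -0.0
grasp_force: 0.0
```

```bash
python3 look.py p9
```

```text
red 40 r 0.0299 stand ang -1.7
light 41 r 0.0326 stand ang -57.2
blue 11 r 0.0316 stand ang -141.2
purple 33 r 0.0357 stand ang -105.8
17.1 [ 0.51701695 -0.11727365  0.20874688] [-0.25722575  0.27155749  1.00287618] finger r 0.0654 phi 222.3 [1.79996624e+02 2.44379455e-03 1.15872683e+02]
```

Red has clicked in. I lift the hand and move it away.

Request:
carry_out:
  targets: "0 0 -0.3 0 0 0 -1;0 0 -0.4 0 0 0 -1;0 0 -0.6 0 0 0 -1;0 0 -0.8 0 0 0 -1;0 0 -0.8 0 0 0 -1;0 0 -0.8 0 0 0 -1;0 -0.7 0 0 0 0 -1;0 -0.7 0 0 0 0 -1"

```text
time: 17.77
ee_pos: [0.4669, -0.1417, 0.3597]
tcp_rot: [179.8, 0.2, 116.0]
wrist_force: [-0.6, -0.6, -0.4]
opening: -0.0004
grasp_force: 0.0
```

Request:
carry_out:
  targets: "0 -0.6 0 0 0 0 -1;0 -0.5 0 0 0 0 -1;0 0 0 0 0 0 -1;0 0 0 0 0 0 -1;0 0 0 0 0 0 -1;0 0 0 0 0 0 -1;0 0 0 0 0 0 -1;0 0 0 0 0 0 -1"

```text
time: 18.43
ee_pos: [0.4276, -0.1608, 0.3565]
tcp_rot: [-180.0, -0.0, 115.9]
wrist_force: [0.5, -0.4, -0.8]
opening: 0.0
grasp_force: 0.0
```

```bash
python3 look.py p10
```

```text
red 39 r 0.0301 stand ang -2.0
yellow 42 r 0.0342 stand ang 158.0
green 39 r 0.0333 stand ang 107.8
light 42 r 0.0325 stand ang -56.7
blue 52 r 0.0389 stand ang -153.6
purple 49 r 0.0374 stand ang -105.5
18.5333 [ 0.42740939 -0.16083971  0.35649857] [-0.17588607  0.24759621  0.65673011] finger r 0.1650 phi 222.3 [-1.79981580e+02 -2.06803493e-02  1.15931022e+02]
```

View pics/p10.png

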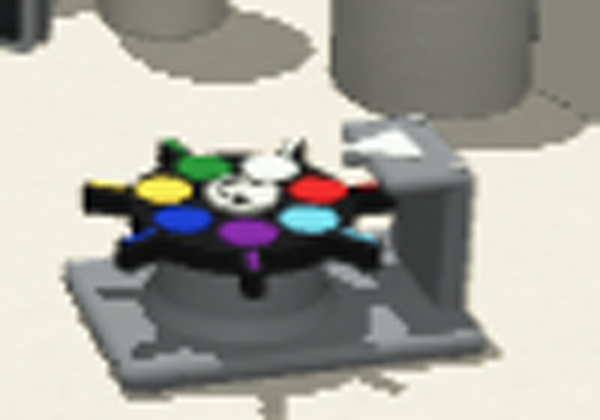

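Red (318,190) is at the pointer, the stand is where it began, and the hand is clear.

```bash
python3 -c "from workcell import bot; print(bot.job_done())"
```

```text
the job is handed in; nothing more can be done
None
```

I turned the wheel four clicks counter-clockwise until red clicked in at the pointer. The stand did not visibly move, the hand is clear, and the job was handed in at about 18.5 s; no verdict was shown.

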